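Close the label printer and feed the first label

ROBOT

A 7-joint arm with a two-finger parallel gripper is mounted at the origin on a cart in front of the work surface, level with it; the furniture and walls round the work are solid. World frame = base frame: x ahead of the robot, y to its left, z up, the work surface at z = 0. Lengths are in m, angles in rad, forces in N, time in s.
With the tool pointing down it reaches from about 0.425 to 0.95 m from the base axis. Payload 4.7 kg.
Tool frame: the origin (TCP) lies at the centre of the arm's flange, where the gripper is bolted on; the fingertips stand 173 mm ahead of it and the grasp point (between the pads) lies 155 mm ahead of it; x points along the fingers, z is the direction in which the jaws open and shut, and the axes are right-handed (so a half turn about x gives the same grasp; the last joint's range is limited). The gripper opens to 85 mm and grips with 20 to 120 N. Pads are 22 mm wide; open, the fingers measure 114 mm over their backs; the gripper's body (76 mm by 85 mm) begins 54 mm behind the grasp point. The pads swing forward as they close: fully open they stand 13 mm farther back than shut.
Start: joints at [-1.22, 0.469, -0.049, 1.532, 0.024, 1.141, -0.082], TCP at [0.25, 0.627, 0.405] pointing down, gripper open.
Joint ranges: [-2.59, 2.59], [-0.33, 1.99], [-1.39, 1.29], [0.1, 2.45], [-1.04, 4.18], [0.21, 1.99], [-2.66, 2.66]. Speed limits (rad/s): [2.57, 2.57, 3.14, 3.14, 3.14, 3.14, 3.14].

INTERFACE

Orientations are given as a 3x3 rotation matrix whose columns are the frame's x, y, z axes.
In Python, from workcell import get_obs, camera, camera_params, sign_off gives the robot as it stands.
- The arm moves only by the tool arm_command, never from a script. Its arguments are lists of equal length, an entry for each row: "dr": the turn, a rotation vector about the world's x, y, z in rad, a list of three; "slide": the shift along the world's x, y, z in cm, a list of three; "hand": the closure, from 0 (fully open) to 1 (shut). A call has exactly 8 rows; each row shifts and turns the commanded pose from where the row before left it; what a row does not reach is not made up. A row lasts 1/12 s, in which the tool goes at most 41.7 mm and 7.16 degrees, less where a joint would pass 70% of its speed; a pose out of reach is approached as far as the arm can. A call with a gripper value outside its range is refused whole. The fingers move at their own pace and stop on an object; "newtons" is the grip in N (left out, the last holds). Time passes only in rows, so rows that do not move let the fingers close, or fill a call up. It gives the time, the measured TCP pose, the force and the opening at its end, in the units of the state.
- get_obs(): the state, without advancing time (a new reading comes with each control period).
- camera(name): name is "side" or "top" or "wrist"; returns (picture, depth): 384x512x3 uint8, red, green, blue; 384x512 float32, m along the optical axis (not along the pixel's ray), 0 where there is no reading.
- camera_params(name): a dict with "K" (3x3 intrinsics, pixels), "k1" (the pictures are not rectified: a ray, as slopes to the right and down, at radius r is drawn at 1 + k1 r^2 times it, then the intrinsics apply), "R" (3x3) and "t" (3): a world point X has camera coordinates R X + t; the wrist camera has in their place "tool_from_camera" (4x4, takes a point from camera to tool coordinates, whose origin is the TCP and whose axes are the tool frame's). Camera axes: x right, y down, z forward; pixel columns grow to the right and rows downward; lengths in m; the calibration is good to about 2 mm. A picture is of the moment at which its call begins: read the wrist's pose just before it. camera_params takes no time and is no camera call.
- sign_off(): hands the job in, once; it reports no verdict.
The state is a dict: "clock": time; "joint_pos": joint angles; "joint_velocities": joint speeds; "tau": joint torques, N m; "tcp_pos": TCP position; "orientation": TCP orientation; "contact_force": force on the tool from outside, world axes, zero at the start; "moment": the same for the moment, N m; "grip_width": finger opening in m.
Only numpy, scipy, OpenCV 4.12 (cv2) and the standard library are available. Lean on these libraries where they do the work, as an engineer would, in place of code of your own. Each camera call takes 0.05 s, during which the arm holds its last target. There are 200 camera calls.

TASK

A new roll of labels has been laid in the desktop label printer. Swing its cover down and press the front lip of the cover firmly until the catches snap and hold it fully shut, then push the green feed paddle at the front of the printer down to its stop and let it spring back up. Leave the two lidded tins and the date stamp standing where they are.

Things in the scene. Friction and masses are not known exactly. Their poses are not given: they have to be found in the camera images.
- printer: Desktop label printer, grey body, white cover, fixed to the table; 260 mm long (x), 152 wide (y), 124 high when shut. Origin on the table, 150 mm behind its front end; x points from its front (facing the robot) to its back, z up. The cover's hinge runs along y at x = 95, z = 85 mm; the label roll lies in the well at x = 20 mm.
- printer_cover (a joint): Cover angle about its rear hinge: 0 is fully shut, grows as it swings up and back (1.57 upright; starts at 0.8 to 1.25). The hinge is stiff: the cover stays where it is left. At about 0.05 to 0.06 the two catches stop it, leaving a 9 mm gap at the front; some 12 N down on the lip snaps it past them and they hold it at 0.
- cover_lip (a point): Middle of the outer face of the cover's flat front lip (34 mm deep, 146 wide, thumb ribs in the middle); moves with the cover, 168 mm along it from the hinge axis and 17 above. z is the lip's outward normal (up when shut), x runs along the cover to the hinge. Shut: 102 mm above the table. 17 mm from it towards the hinge a slope rises to the roof, 22 mm higher.
- cover_axis (a point): Middle of the cover's hinge axis, fixed on the printer; axes as the printer's.
- feed_paddle (a joint): Angle of the green feed paddle about its rear edge: 0 is up (its spring returns it), 0.20 is fully down on its stop; about 5 N at the pad.
- paddle_pad (a point): Where to press: middle of the front part of the paddle's top face, 57 mm above the table, 139 mm before the printer's origin. The paddle is 38 mm long (x), 44 wide (y), hinged at its rear edge 29 mm behind this point; full travel here is 6 mm. The front of the shut cover is 49 mm behind this point, its lip 45 mm higher.
- closed_tin_left: Gold tin with its lid on, diameter 105 mm, 57 mm high, standing to the left of the printer, near the table's front edge; origin at the centre of its underside.
- closed_tin_right: Gold tin with its lid on, diameter 105 mm, 57 mm high, standing to the right of the printer, behind the pile of lids; origin at the centre of its underside.
- date_stamp: Date stamp with red handle and grey foot, 34 x 52 mm, 70 mm high, standing right of the printer; origin at the centre of its underside.
Things that resemble listed ones, but are neither listed nor needed, are in the scene too. What is shaped like the date_stamp but yellow is not meant.

How it is judged:
By the outcome, as a careful person would: the job done as asked, in the order asked, and still so for the second after the job is handed in, with the robot touching nothing.
It also fails if it takes over 48 s, if anything falls off the work surface, if the arm or the gripper's body presses on something with over 40 N, if the wrist force passes 120 N, or if a joint passes its speed limit or range.

## Working session

There is one attempt and no reset: what is moved stays moved. The work goes in short steps, Python scripts to look and compute and a tool call to move; the robot and the scene stay as the last step left them, time stands still between calls to the robot, and variables do not carry over. Pictures are saved under pics/ and viewed, about 8 in all and at most 12, crops included, and the job is handed in when it is done.

Besides the shell and the picture viewer there is one more tool, called after "Emit:" in YAML: its name, and indented under it one key for each argument. arm_command: Moves the arm, as the interface text tells. Its arguments: {"type":"object","properties":{"dr":{"type":"array","items":{"type":"array","items":{"type":"number"}}},"slide":{"type":"array","items":{"type":"array","items":{"type":"number"}}},"hand":{"type":"array","items":{"type":"number"}},"newtons":{"type":"number"}},"required":["dr","slide","hand"]}

```bash
mkdir -p pics; ls; cat > h.py <<'E'
import numpy as np, cv2
from workcell import get_obs, camera, camera_params
def pts(name,depth,obs=None):
    p=camera_params(name);K=np.array(p["K"]);k1=p["k1"]
    v,u=np.mgrid[0:384,0:512].astype(float)
    x=cv2.undistortPoints(np.stack([u,v],-1).reshape(-1,1,2),K,np.array([k1,0,0,0.])).reshape(384,512,2)
    c=np.concatenate([x*depth[...,None],depth[...,None]],-1)
    if name=="wrist":
        T=np.array(p["tool_from_camera"]);q=c@T[:3,:3].T+T[:3,3]
        return q@np.array(obs["orientation"]).T+np.array(obs["tcp_pos"])
    return (c-np.array(p["t"]))@np.array(p["R"])
E
python3 - <<'E'
from h import *
o=get_obs();print(o)
ims=[]
for n in("side","top"):
    im,d=camera(n);np.savez(f"{n}0.npz",im=im,P=pts(n,d),d=d);ims.append(im)
    p=camera_params(n);print(n,-np.array(p["R"]).T@p["t"])
    cv2.imwrite(f"pics/{n}0.png",im[...,::-1])
E
```

```text
pics
{'clock': 0.0, 'joint_pos': array([-1.21997087,  0.4694879 , -0.04859021,  1.5336992 ,  0.02409223,
        1.14100032, -0.0823186 ]), 'joint_velocities': array([-0.00090755,  0.00011615, -0.0008306 ,  0.00037172, -0.00089633,
        0.00193808,  0.00130152]), 'tau': array([-1.05154454e-04, -5.10308826e+01, -4.66067204e-02, -2.37723863e+01,
        1.05545431e-02,  7.24238867e-03, -1.24615420e-05]), 'tcp_pos': array([0.25008993, 0.626702  , 0.4036275 ]), 'orientation': array([[-6.80223357e-04, -9.28768561e-01,  3.70659543e-01],
       [-1.89081308e-03,  3.70660160e-01,  9.28766639e-01],
       [-9.99997981e-01, -6.90791497e-05, -2.00825944e-03]]), 'contact_force': array([ 0.87619319, -0.26132628,  0.09035137]), 'moment': array([0.01037772, 0.00265847, 0.06095583]), 'grip_width': 0.0855100257975446}
side [0.59515406 0.74906646 0.5935148 ]
top [ 0.32498485 -0.05911086  1.30158011]
```

View pics/side0.png

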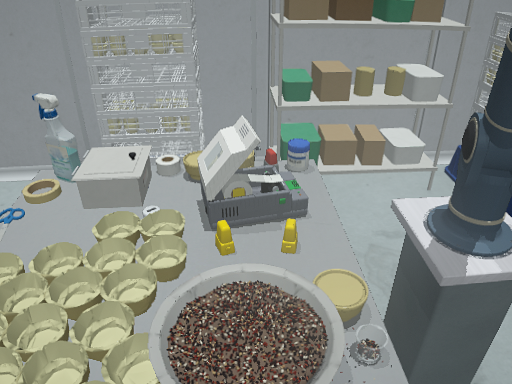

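View pics/top0.png

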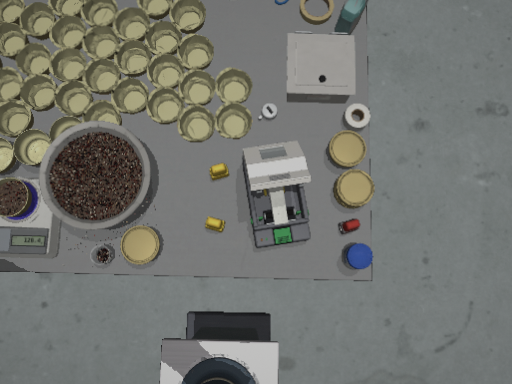

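The side view shows the open cover at about (228,158) and the green paddle at (292,185). The top view shows the paddle at (282,236), the cover at (275,165), the red stamp at (349,226), and tins at (140,245), (347,149) and (354,188).

```bash
python3 - <<'E'
from h import *
for n in("top","side"):
    z=np.load(n+"0.npz");im,P=z["im"],z["P"]
    h=cv2.cvtColor(im,cv2.COLOR_RGB2HSV)
    g=(h[...,0]>45)&(h[...,0]<85)&(h[...,1]>120)&(h[...,2]>60)&(z["d"]>0)
    g&=(P[...,2]>.03)&(P[...,2]<.09)&(P[...,0]>.3)&(P[...,0]<.7)&(abs(P[...,1]+.2)<.2)
    q=P[g];print(n,"green",len(q),np.median(q,0),q.min(0),q.max(0))
    # white cover
    R=(P[...,0]>.4)&(P[...,0]<.95)&(P[...,1]<-.08)&(P[...,1]>-.36)&(z["d"]>0)
    w=R&(P[...,2]>.13)&(h[...,1]<40)
    q=P[w];print(" cover",len(q),q.min(0),q.max(0))
    if n=="top":
        c=R&(P[...,2]>.045)&(P[...,2]<.4)
        lab,l,st,ce=cv2.connectedComponentsWithStats(c.astype(np.uint8))
        for i in range(1,lab):
            if st[i,4]>60:
                m=l==i;q=P[m];print(st[i],q.min(0).round(3),q.max(0).round(3))
                if st[i,4]>2000:
                    r=cv2.minAreaRect(q[:,:2].astype(np.float32));print(r)
    # height profile of cover along middle
    if n=="top":
        for r in range(138,250,4):
            print(r,[tuple((P[r,c]*1000).round().astype(int)) for c in (255,272,300)])
E
```

```text
top green 249 [ 0.43951718 -0.1603079   0.05703903] [ 0.41493977 -0.20690633  0.03484444] [ 0.50136897 -0.07519481  0.07674382]
 cover 2220 [ 0.52716643 -0.21418133  0.13015864] [ 0.68173429 -0.08000565  0.2402485 ]
[ 287   51   69   48 3032] [ 0.825 -0.355  0.045] [ 0.95  -0.164  0.124]
((0.887502133846283, -0.25950679183006287), (0.1250288039445877, 0.19021114706993103), 0.03273101523518562)
[329 131  26  36 745] [ 0.636 -0.36   0.046] [ 0.737 -0.289  0.064]
[ 253  140   59  107 4416] [ 0.406 -0.237  0.046] [ 0.683 -0.08   0.24 ]
((0.5445676445960999, -0.14358487725257874), (0.2580362856388092, 0.15366613864898682), 10.459299087524414)
[337 169  19  37 546] [ 0.524 -0.36   0.045] [ 0.625 -0.309  0.065]
[344 219  13  12 112] [ 0.456 -0.36   0.046] [ 0.485 -0.33   0.077]
[346 243  13   8  63] [ 0.4   -0.36   0.047] [ 0.418 -0.334  0.089]
138 [(np.int64(725), np.int64(-82), np.int64(-2)), (np.int64(727), np.int64(-132), np.int64(-4)), (np.int64(727), np.int64(-214), np.int64(2))]
142 [(np.int64(713), np.int64(-82), np.int64(-3)), (np.int64(714), np.int64(-132), np.int64(-1)), (np.int6
[... 3352 characters left out ...]
54)), (np.int64(441), np.int64(-209), np.int64(60))]
238 [(np.int64(427), np.int64(-87), np.int64(58)), (np.int64(428), np.int64(-133), np.int64(61)), (np.int64(430), np.int64(-209), np.int64(62))]
242 [(np.int64(419), np.int64(-89), np.int64(16)), (np.int64(417), np.int64(-133), np.int64(60)), (np.int64(424), np.int64(-216), np.int64(-3))]
246 [(np.int64(409), np.int64(-89), np.int64(2)), (np.int64(410), np.int64(-137), np.int64(0)), (np.int64(412), np.int64(-216), np.int64(0))]
side green 93 [ 0.44062719 -0.15203996  0.0578748 ] [ 0.41734853 -0.18299832  0.05466187] [ 0.48344503 -0.07371403  0.07888238]
 cover 1425 [ 0.52704521 -0.20993451  0.13057638] [ 0.68189947 -0.08000991  0.23779103]
```

```bash
python3 - <<'E'
from h import *
z=np.load("top0.npz");im,P=z["im"],z["P"]
h=cv2.cvtColor(im,cv2.COLOR_RGB2HSV)
v=np.zeros(P.shape[:2],bool);v[135:250,238:316]=1;v&=z["d"]>0
b=v&(P[...,2]>.04)&(P[...,2]<.1)&(P[...,0]<.56)
r=cv2.minAreaRect(P[b][:,:2].astype(np.float32));print("body",r,cv2.boxPoints(r))
g=v&(h[...,0]>45)&(h[...,0]<85)&(h[...,1]>120)&(h[...,2]>60)&(P[...,0]<.48)&(P[...,2]<.075)
g=cv2.morphologyEx(g.astype(np.uint8),cv2.MORPH_OPEN,np.ones((5,5)))>0
r=cv2.minAreaRect(P[g][:,:2].astype(np.float32));print("paddle",r,cv2.boxPoints(r))
c=v&(P[...,2]>.13);q=P[c];print("cover y",q[:,1].min(),q[:,1].max(),q[:,1].mean())
yaw=np.radians(6)
for yaw in np.radians([3,6,9]):
    e=np.array([np.cos(yaw),np.sin(yaw)])
    s=b&(P[...,2]>.07);l=P[s][:,:2]@[-e[1],e[0]];print(np.degrees(yaw),np.percentile(l,[1,3,97,99]))
# cover top plane fit on roof
a=c&(P[...,0]>.612)&(P[...,0]<.665);q=P[a];m=q.mean(0);n=np.linalg.svd(q-m,full_matrices=0)[2][2];n*=np.sign(n[2]);print("roof n",n,"th",np.arctan2(n[0],n[2]),"yaw",np.arctan2(n[1],n[0]))
E
```

```text
body ((0.4910181760787964, -0.15163825452327728), (0.1563611924648285, 0.1570458710193634), 7.468103408813477) [[ 0.4032948  -0.08394286]
 [ 0.42370674 -0.23965657]
 [ 0.57874155 -0.21933365]
 [ 0.5583296  -0.06361994]]
paddle ((0.4412649869918823, -0.15979021787643433), (0.028894422575831413, 0.04204730689525604), 7.356409549713135) [[ 0.4242448  -0.14078945]
 [ 0.42962858 -0.18249065]
 [ 0.45828518 -0.17879099]
 [ 0.4529014  -0.13708979]]
cover y -0.2141813261849654 -0.048806126458341786 -0.1311818238187038
3.0000000000000004 [-0.24963604 -0.24683313 -0.10045995 -0.09640225]
6.000000000000001 [-0.27527249 -0.27225752 -0.1270354  -0.12461499]
9.0 [-0.29983896 -0.29757232 -0.15296625 -0.1513513 ]
roof n [0.74251446 0.142225   0.65455659] th 0.8482739452094804 yaw 0.1892527750835313
```

Emit:
arm_command:
  dr:
    - [0,0,0.06]
    - [0,0,0.06]
    - [0,0,0.06]
    - [0,0,0.06]
    - [0,0,0.06]
    - [0,0,0.06]
    - [0,0,0.06]
    - [0,0,0.06]
  slide:
    - [1.6,-3.2,0.8]
    - [1.6,-3.2,0.8]
    - [1.6,-3.2,0.8]
    - [1.6,-3.2,0.8]
    - [1.6,-3.2,0.8]
    - [1.6,-3.2,0.8]
    - [1.6,-3.2,0.8]
    - [1.6,-3.2,0.8]
  hand: [1,1,1,1,1,1,1,1]

```text
clock: 0.77
tcp_pos: [0.3786, 0.3691, 0.4688]
orientation: [[-0.001, -0.995, -0.103], [-0.0, -0.103, 0.995], [-1.0, 0.001, -0.0]]
contact_force: [0.3, -0.0, -0.1]
grip_width: 0.0001
```

Emit:
arm_command:
  dr:
    - [0,0,0.01]
    - [0,0,0.01]
    - [0,0,0.006]
    - [0,0,0]
    - [0,0,0]
    - [0,0,0]
    - [0,0,0]
    - [0,0,0]
  slide:
    - [1.8,-3.1,0]
    - [1.8,-3.1,0]
    - [1.8,-3.1,0]
    - [1.8,-3.1,0]
    - [1.8,-3.1,0]
    - [1.8,-3.1,0]
    - [1.8,-3.1,0]
    - [1.8,-3.1,0]
  hand: [1,1,1,1,1,1,1,1]

```text
clock: 1.43
tcp_pos: [0.5226, 0.1212, 0.4685]
orientation: [[-0.0, -0.992, -0.126], [-0.0, -0.126, 0.992], [-1.0, 0.0, 0.0]]
contact_force: [0.2, 0.1, 0.7]
grip_width: -0.0001
```

Emit:
arm_command:
  dr:
    - [-0.007,0.056,0]
    - [-0.007,0.056,0]
    - [-0.007,0.056,0]
    - [-0.007,0.056,0]
    - [-0.007,0.056,0]
    - [-0.007,0.056,0]
    - [-0.007,0.056,0]
    - [-0.007,0.056,0]
  slide:
    - [1.8,-3.1,0]
    - [1.8,-3.1,0]
    - [1.8,-3.1,0]
    - [1.8,-3.1,0]
    - [1.8,-3.1,0]
    - [1.8,-3.1,0]
    - [1.8,-3.1,0]
    - [1.8,-3.1,0]
  hand: [1,1,1,1,1,1,1,1]

```text
clock: 2.1
tcp_pos: [0.6669, -0.1265, 0.4682]
orientation: [[-0.436, -0.891, -0.126], [-0.054, -0.114, 0.992], [-0.898, 0.439, 0.002]]
contact_force: [-0.3, -0.5, -0.0]
grip_width: 0.0004
```

```bash
python3 - <<'E'
from h import *
o=get_obs();im,d=camera("wrist");P=pts("wrist",d,o);np.savez("w1.npz",im=im,P=P,d=d)
print(o["clock"],o["tcp_pos"],o["orientation"],o["contact_force"],o["joint_pos"])
cv2.imwrite("pics/w1.png",im[...,::-1])
E
```

```text
2.1 [ 0.66685104 -0.12648699  0.46822201] [[-0.43612811 -0.89105421 -0.12575634]
 [-0.053888   -0.11363591  0.99205996]
 [-0.89826964  0.43944199  0.00154269]] [-0.34591829 -0.50991996 -0.04375233] [-0.0856466   0.54794002  0.31350675  1.32170003 -0.0132832   1.72613194
  1.91787827]
```

View pics/w1.png

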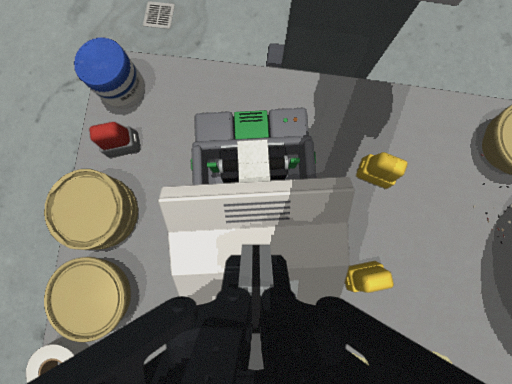

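The wrist view shows the ribbed lip centred at about (257,211), the fingers aligned with it at (257,260), and the paddle at (252,124).

```bash
python3 - <<'E'
from h import *
z=np.load("w1.npz");im,P=z["im"],z["P"];h=cv2.cvtColor(im,cv2.COLOR_RGB2HSV)
for u,v in [(180,192),(180,224),(335,185),(335,222),(256,188),(257,211),(257,226),(210,240),(210,265),(210,290),(300,265)]: print(u,v,(P[v,u]*1000).round(1))
v=np.zeros(P.shape[:2],bool);v[105:142,225:280]=1
g=v&(h[...,0]>45)&(h[...,0]<85)&(h[...,1]>120)
g=cv2.morphologyEx(g.astype(np.uint8),cv2.MORPH_CLOSE,np.ones((5,5)))
l,n,st,_=cv2.connectedComponentsWithStats(g);i=1+np.argmax(st[1:,4]);print(st[i])
q=P[(n==i)&(z["d"]>0)];r=cv2.minAreaRect(q[:,:2].astype(np.float32));print(r,cv2.boxPoints(r),np.median(q[:,2]))
for row in range(104,144,4): print(row,(P[row,252]*1000).round(),im[row,252])
E
```

```text
180 192 [ 554.2 -198.4  231.3]
180 224 [ 577.9 -197.7  218. ]
335 185 [534.5 -83.6 233.6]
335 222 [560.5 -75.7 211.5]
256 188 [ 544.1 -142.   232.2]
257 211 [ 560.5 -139.1  224. ]
257 226 [ 571.6 -137.6  212.2]
210 240 [ 587.4 -173.6  210.4]
210 265 [ 607.6 -171.5  204.7]
210 290 [ 630.8 -170.9  185. ]
300 265 [598.3 -99.  205.4]
[234 111  35  28 901]
((0.4364970624446869, -0.16187651455402374), (0.03729446604847908, 0.04659761115908623), 10.740809440612793) [[ 0.41383442 -0.14246112]
 [ 0.42251864 -0.18824235]
 [ 0.4591597  -0.18129191]
 [ 0.45047548 -0.13551068]] 0.05809042508237858
104 [ 386. -167.    2.] [143 143 141]
108 [ 391. -167.   -1.] [144 144 142]
112 [ 420. -163.   59.] [ 47 109  62]
116 [ 425. -162.   58.] [47 90 55]
120 [ 431. -161.   59.] [37 56 42]
124 [ 436. -161.   58.] [ 70 156  90]
128 [ 441. -160.   58.] [ 65 153  83]
132 [ 447. -159.   59.] [ 70 158  90]
136 [ 453. -158.   59.] [ 64 156  85]
140 [ 464. -157.   80.] [168 166 163]
```

```bash
cat > plan.py <<'E'
import numpy as np
y=.166;e=np.array([np.cos(y),np.sin(y),0]);H=np.array([.564,-.1406,.085])+.095*e
def tcp(th,h,phi,d=.170):
    tip=H+e*(-d*np.cos(th)+h*np.sin(th))+np.array([0,0,d*np.sin(th)+h*np.cos(th)])
    return tip+.173*(np.sin(phi)*e+[0,0,np.cos(phi)])
w=[(.85,.06,.45),(.85,.022,.45),(.7,.018,.38),(.55,.016,.3),(.4,.016,.2),(.25,.017,.1),(.12,.017,.0),(.06,.017,0),(0,.017,0)]
p=np.array([tcp(*a) for a in w])
for i,a in enumerate(w): print(a,p[i].round(4),((p[i]-p[i-1])*100).round(2) if i else '')
E
python3 plan.py
```

```text
(0.85, 0.06, 0.45) [ 0.6657 -0.1236  0.4081] 
(0.85, 0.022, 0.45) [ 0.6376 -0.1283  0.383 ] [-2.82 -0.47 -2.51]
(0.7, 0.018, 0.38) [ 0.6042 -0.1339  0.3689] [-3.34 -0.56 -1.41]
(0.55, 0.016, 0.3) [ 0.5734 -0.139   0.3528] [-3.08 -0.52 -1.62]
(0.4, 0.016, 0.2) [ 0.5433 -0.1441  0.3355] [-3.01 -0.5  -1.73]
(0.25, 0.017, 0.1) [ 0.5164 -0.1486  0.3157] [-2.69 -0.45 -1.98]
(0.12, 0.017, 0.0) [ 0.4932 -0.1525  0.2952] [-2.32 -0.39 -2.04]
(0.06, 0.017, 0) [ 0.4913 -0.1528  0.2852] [-0.19 -0.03 -1.01]
(0, 0.017, 0) [ 0.49  -0.153  0.275] [-0.13 -0.02 -1.02]
```

Emit:
arm_command:
  dr:
    - [0,0,0.02]
    - [0,0,0.02]
    - [0,0,0]
    - [0,0,0]
    - [0,0,0]
    - [0,0,0]
    - [0,0,0]
    - [0,0,0]
  slide:
    - [0,0.07,-1.5]
    - [0,0.07,-1.5]
    - [0,0.07,-1.5]
    - [0,0.07,-1.5]
    - [-0.72,-0.12,-0.62]
    - [-0.72,-0.12,-0.62]
    - [-0.72,-0.12,-0.62]
    - [-0.72,-0.12,-0.62]
  hand: [1,1,1,1,1,1,1,1]

```text
clock: 2.82
tcp_pos: [0.6369, -0.1268, 0.3829]
orientation: [[-0.431, -0.887, -0.165], [-0.071, -0.149, 0.986], [-0.9, 0.437, 0.001]]
contact_force: [2.7, 0.0, 4.4]
grip_width: 0.0004
```

Emit:
arm_command:
  dr:
    - [0.003,-0.018,0]
    - [0.003,-0.018,0]
    - [0.003,-0.018,0]
    - [0.003,-0.018,0]
    - [0.003,-0.019,0]
    - [0.003,-0.019,0]
    - [0.003,-0.019,0]
    - [0.003,-0.019,0]
  slide:
    - [-0.84,-0.14,-0.35]
    - [-0.84,-0.14,-0.35]
    - [-0.84,-0.14,-0.35]
    - [-0.84,-0.14,-0.35]
    - [-0.77,-0.13,-0.4]
    - [-0.77,-0.13,-0.4]
    - [-0.77,-0.13,-0.4]
    - [-0.77,-0.13,-0.4]
  hand: [1,1,1,1,1,1,1,1]

```text
clock: 3.48
tcp_pos: [0.5725, -0.1376, 0.3535]
orientation: [[-0.292, -0.942, -0.165], [-0.049, -0.158, 0.986], [-0.955, 0.296, 0.0]]
contact_force: [-0.3, 0.2, 0.3]
grip_width: -0.0002
```

```bash
python3 - <<'E'
from h import *
im,d=camera("side")
cv2.imwrite("pics/s2.png",cv2.resize(im[100:260,160:360,::-1],None,fx=3,fy=3))
E
```

```text
(no output)
```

View pics/s2.png

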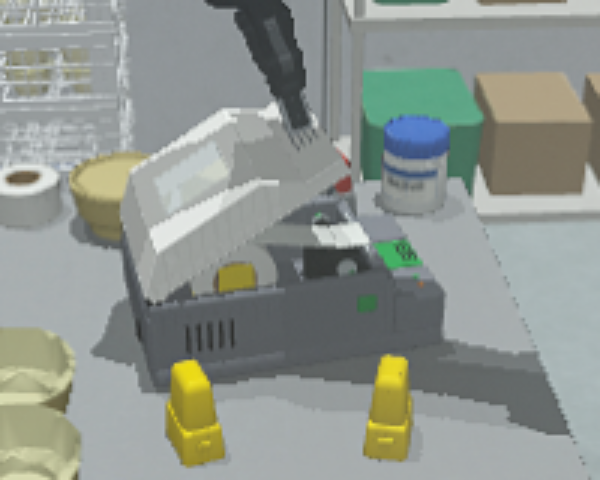

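The cover is following, with the fingertip resting on the lip at crop position (300,140). I'll continue along the arc.

Emit:
arm_command:
  dr:
    - [0.004,-0.025,0]
    - [0.004,-0.025,0]
    - [0.004,-0.025,0]
    - [0.004,-0.025,0]
    - [0.004,-0.025,0]
    - [0.004,-0.025,0]
    - [0.004,-0.025,0]
    - [0.004,-0.025,0]
  slide:
    - [-0.75,-0.13,-0.43]
    - [-0.75,-0.13,-0.43]
    - [-0.75,-0.13,-0.43]
    - [-0.75,-0.13,-0.43]
    - [-0.67,-0.11,-0.5]
    - [-0.67,-0.11,-0.5]
    - [-0.67,-0.11,-0.5]
    - [-0.67,-0.11,-0.5]
  hand: [1,1,1,1,1,1,1,1]

```text
clock: 4.2
tcp_pos: [0.516, -0.1473, 0.3165]
orientation: [[-0.096, -0.982, -0.165], [-0.018, -0.164, 0.986], [-0.995, 0.098, -0.001]]
contact_force: [-0.1, -0.1, 0.2]
grip_width: 0.0
```

Emit:
arm_command:
  dr:
    - [0.003,-0.02,0]
    - [0.003,-0.02,0]
    - [0.003,-0.02,0]
    - [0.003,-0.02,0]
    - [0.003,-0.015,0]
    - [0,0,0]
    - [0,0,0]
    - [0,0,0]
  slide:
    - [-0.46,-0.08,-0.41]
    - [-0.46,-0.08,-0.41]
    - [-0.46,-0.08,-0.41]
    - [-0.46,-0.08,-0.41]
    - [-0.46,-0.08,-0.41]
    - [-0.05,0,-0.2]
    - [-0.05,0,-0.2]
    - [-0.05,0,-0.2]
  hand: [1,1,1,1,1,1,1,1]

```text
clock: 4.87
tcp_pos: [0.4921, -0.1513, 0.2902]
orientation: [[-0.002, -0.986, -0.165], [-0.003, -0.165, 0.986], [-1.0, 0.003, -0.002]]
contact_force: [0.9, 0.3, 0.6]
grip_width: -0.0002
```

Emit:
arm_command:
  dr:
    - [0,0,0]
    - [0,0,0]
    - [0,0,0]
    - [0,0,0]
    - [0,0,0]
    - [0,0,0]
    - [0,0,0]
    - [0,0,0]
  slide:
    - [-0.1,0,-0.15]
    - [-0.1,0,-0.15]
    - [-0.1,0,-0.15]
    - [0,0,-0.15]
    - [0,0,-0.15]
    - [0,0,-0.1]
    - [0,0,0]
    - [0,0,0]
  hand: [1,1,1,1,1,1,1,1]

```text
clock: 5.53
tcp_pos: [0.4885, -0.1515, 0.282]
orientation: [[-0.003, -0.986, -0.165], [-0.002, -0.165, 0.986], [-1.0, 0.003, -0.002]]
contact_force: [-2.1, 0.8, 5.0]
grip_width: 0.0003
```

Emit:
arm_command:
  dr:
    - [0,0,0]
    - [0,0,0]
    - [0,0,0]
    - [0,0,0]
    - [0,0,0]
    - [0,0,0]
    - [0,0,0]
    - [0,0,0]
  slide:
    - [0,0,-0.1]
    - [0,0,-0.1]
    - [0,0,-0.1]
    - [0,0,0]
    - [0,0,0]
    - [0,0,0]
    - [0,0,0]
    - [0,0,0]
  hand: [1,1,1,1,1,1,1,1]

```text
clock: 6.2
tcp_pos: [0.4889, -0.1514, 0.2787]
orientation: [[-0.002, -0.986, -0.165], [-0.003, -0.165, 0.986], [-1.0, 0.003, -0.002]]
contact_force: [0.2, -0.7, -0.4]
grip_width: -0.0001
```

Emit:
arm_command:
  dr:
    - [0,0,0]
    - [0,0,0]
    - [0,0,0]
    - [0,0,0]
    - [0,0,0]
    - [0,0,0]
    - [0,0,0]
    - [0,0,0]
  slide:
    - [0,0,-0.1]
    - [0,0,-0.1]
    - [0,0,-0.1]
    - [0,0,-0.05]
    - [0,0,0]
    - [0,0,0]
    - [0,0,0]
    - [0,0,0]
  hand: [1,1,1,1,1,1,1,1]

```text
clock: 6.87
tcp_pos: [0.4887, -0.1515, 0.2755]
orientation: [[-0.002, -0.986, -0.165], [-0.003, -0.165, 0.986], [-1.0, 0.003, -0.002]]
contact_force: [-0.7, 0.5, 4.1]
grip_width: -0.0
```

Emit:
arm_command:
  dr:
    - [0,0,0]
    - [0,0,0]
    - [0,0,0]
    - [0,0,0]
    - [0,0,0]
    - [0,0,0]
    - [0,0,0]
    - [0,0,0]
  slide:
    - [0,0,-0.05]
    - [0,0,-0.05]
    - [0,0,-0.05]
    - [0,0,0]
    - [0,0,0]
    - [0,0,0]
    - [0,0,0]
    - [0,0,0]
  hand: [1,1,1,1,1,1,1,1]

```text
clock: 7.53
tcp_pos: [0.4888, -0.1516, 0.2753]
orientation: [[-0.002, -0.986, -0.165], [-0.002, -0.165, 0.986], [-1.0, 0.002, -0.002]]
contact_force: [-5.3, 1.0, 16.0]
grip_width: -0.0
```

Emit:
arm_command:
  dr:
    - [0,0,0]
    - [0,0,0]
    - [0,0,0]
    - [0,0,0]
    - [0,0,0]
    - [0,0,0]
    - [0,0,0]
    - [0,0,0]
  slide:
    - [0,0,-0.05]
    - [0,0,0]
    - [0,0,1]
    - [0,0,1.5]
    - [0,0,1.5]
    - [0,0,1.5]
    - [0,0,1.5]
    - [0,0,0]
  hand: [1,1,1,1,1,1,1,1]

```text
clock: 8.2
tcp_pos: [0.4896, -0.1519, 0.3457]
orientation: [[0.003, -0.986, -0.165], [-0.004, -0.165, 0.986], [-1.0, -0.002, -0.004]]
contact_force: [0.5, -0.7, 0.2]
grip_width: -0.0003
```

```bash
python3 - <<'E'
from h import *
o=get_obs();im,d=camera("wrist");P=pts("wrist",d,o)
s,_=camera("side")
a=cv2.resize(s[100:260,160:360,::-1],(480,384),interpolation=cv2.INTER_CUBIC)
out=np.hstack([cv2.resize(im[...,::-1],(320,240)),cv2.resize(a,(300,240))]);out=np.vstack([out])
cv2.imwrite("pics/s3.png",np.hstack([cv2.resize(im[...,::-1],(400,300)),cv2.resize(s[120:240,180:340,::-1],(400,300))]))
h=cv2.cvtColor(im,cv2.COLOR_RGB2HSV)
b=(P[...,2]<.1)&(d>0)&(abs(P[...,0]-.43)<.06)&(abs(P[...,1]+.16)<.05)
g=(b&(h[...,0]>45)&(h[...,0]<85)&(h[...,1]>120)).astype(np.uint8)
g=cv2.morphologyEx(g,cv2.MORPH_CLOSE,np.ones((7,7)))
l,n,st,_=cv2.connectedComponentsWithStats(g);i=1+np.argmax(st[1:,4]);print(st[i])
q=P[(n==i)&(d>0)];r=cv2.minAreaRect(q[:,:2].astype(np.float32));print(r,cv2.boxPoints(r),np.median(q[:,2]))
e=np.array([.986,.165]);X=(P[...,:2]-[.564,-.1406])@e;Y=(P[...,:2]-[.564,-.1406])@[-.165,.986]
for side in(-.05,.05):
  for x in np.arange(-.088,-.04,.008):
    m=(abs(X-x)<.003)&(abs(Y-side)<.012)&(d>0)&(P[...,2]<.2);print(side,x.round(3),m.sum(),np.median(P[m][:,2]).round(4) if m.any() else '')
E
```

```text
[ 227   92   59   54 3032]
((0.438200980424881, -0.16171838343143463), (0.04338778555393219, 0.04730547219514847), 11.118082046508789) [[ 0.41235325 -0.14269283]
 [ 0.42147526 -0.18911046]
 [ 0.4640487  -0.18074393]
 [ 0.4549267  -0.13432631]] 0.05819661181922947
-0.05 -0.088 484 0.1019
-0.05 -0.08 316 0.1027
-0.05 -0.072 292 0.1027
-0.05 -0.064 264 0.1028
-0.05 -0.056 293 0.103
-0.05 -0.048 368 0.1086
0.05 -0.088 334 0.1026
0.05 -0.08 372 0.1025
0.05 -0.072 273 0.1027
0.05 -0.064 267 0.1028
0.05 -0.056 323 0.1037
0.05 -0.048 372 0.11
```

View pics/s3.png

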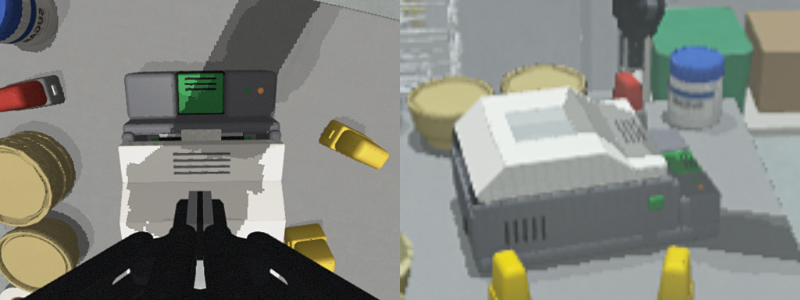

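The cover is shut and held: the lip is level at 102.5 mm on both sides. Next is the paddle.

Emit:
arm_command:
  dr:
    - [0,0,0]
    - [0,0,0]
    - [0,0,0]
    - [0,0,0]
    - [0,0,0]
    - [0,0,0]
    - [0,0,0]
    - [0,0,0]
  slide:
    - [-1.6,-0.31,0]
    - [-1.6,-0.31,0]
    - [-1.6,-0.31,0]
    - [-1.6,-0.31,0]
    - [0,0,-2.3]
    - [0,0,-2.3]
    - [0,0,-2.3]
    - [0,0,-2.3]
  hand: [1,1,1,1,1,1,1,1]

```text
clock: 8.97
tcp_pos: [0.424, -0.1637, 0.2494]
orientation: [[-0.004, -0.986, -0.165], [-0.003, -0.165, 0.986], [-1.0, 0.004, -0.002]]
contact_force: [-0.2, -0.3, -0.1]
grip_width: 0.0002
```

Emit:
arm_command:
  dr:
    - [0,0,0]
    - [0,0,0]
    - [0,0,0]
    - [0,0,0]
    - [0,0,0]
    - [0,0,0]
    - [0,0,0]
    - [0,0,0]
  slide:
    - [0,0,-0.5]
    - [0,0,-0.5]
    - [0,0,-0.5]
    - [0,0,-0.3]
    - [0,0,-0.3]
    - [0,0,-0.3]
    - [0,0,0]
    - [0,0,0]
  hand: [1,1,1,1,1,1,1,1]

```text
clock: 9.63
tcp_pos: [0.4252, -0.164, 0.2279]
orientation: [[-0.001, -0.986, -0.165], [-0.003, -0.165, 0.986], [-1.0, 0.001, -0.003]]
contact_force: [-0.4, -0.3, 4.8]
grip_width: 0.0001
```

Emit:
arm_command:
  dr:
    - [0,0,0]
    - [0,0,0]
    - [0,0,0]
    - [0,0,0]
    - [0,0,0]
    - [0,0,0]
    - [0,0,0]
    - [0,0,0]
  slide:
    - [0,0,-0.1]
    - [0,0,-0.1]
    - [0,0,-0.1]
    - [0,0,0]
    - [0,0,0]
    - [0,0,0]
    - [0,0,0]
    - [0,0,0]
  hand: [1,1,1,1,1,1,1,1]

```text
clock: 10.3
tcp_pos: [0.4254, -0.164, 0.2258]
orientation: [[0.0, -0.986, -0.165], [-0.003, -0.165, 0.986], [-1.0, 0.0, -0.003]]
contact_force: [-3.0, 2.4, 14.1]
grip_width: -0.0003
```

Emit:
arm_command:
  dr:
    - [0,0,0]
    - [0,0,0]
    - [0,0,0]
    - [0,0,0]
    - [0,0,0]
    - [0,0,0]
    - [0,0,0]
    - [0,0,0]
  slide:
    - [0,0,-0.05]
    - [0,0,-0.05]
    - [0,0,0]
    - [0,0,0]
    - [0,0,0]
    - [0,0,0]
    - [0,0,0]
    - [0,0,0]
  hand: [1,1,1,1,1,1,1,1]

```text
clock: 10.97
tcp_pos: [0.4254, -0.1641, 0.2255]
orientation: [[0.0, -0.986, -0.165], [-0.002, -0.165, 0.986], [-1.0, -0.0, -0.003]]
contact_force: [-4.1, 2.4, 20.9]
grip_width: 0.0002
```

```bash
python3 - <<'E'
from h import *
s,_=camera("side");print(get_obs()["contact_force"])
cv2.imwrite("pics/s4.png",cv2.resize(s[150:230,240:340,::-1],(700,560),interpolation=cv2.INTER_CUBIC))
E
```

```text
[-3.62315193  2.42662205 21.78579145]
```

View pics/s4.png

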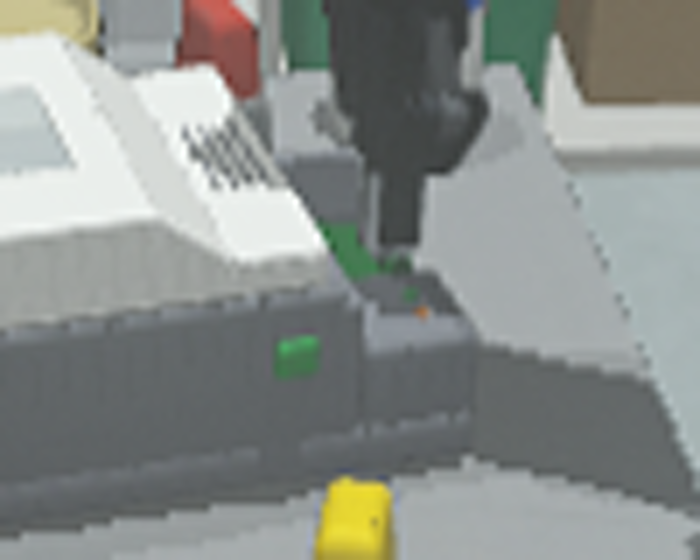

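The picture shows the finger at crop position (400,250) pressing the paddle, with the palm clear of the cover. Force rose steeply from 5 N to 21 N with almost no further travel, so the paddle is on its stop. I'll release it.

Emit:
arm_command:
  dr:
    - [0,0,0]
    - [0,0,0]
    - [0,0,0]
    - [0,0,0]
    - [0,0,0]
    - [0,0,0]
    - [0,0,0]
    - [0,0,0]
  slide:
    - [0,0,0.5]
    - [0,0,1]
    - [0,0,2]
    - [0,0,2.5]
    - [0,0,2.5]
    - [0,0,2.5]
    - [0,0,2]
    - [0,0,0]
  hand: [1,1,1,1,1,1,1,1]

```text
clock: 11.68
tcp_pos: [0.4256, -0.1644, 0.3573]
orientation: [[0.006, -0.986, -0.165], [-0.004, -0.165, 0.986], [-1.0, -0.005, -0.005]]
contact_force: [0.6, 0.5, 0.1]
grip_width: -0.0004
```

Emit:
arm_command:
  dr:
    - [0,0,0]
    - [0,0,0]
    - [0,0,0]
    - [0,0,0]
    - [0,0,0]
    - [0,0,0]
    - [0,0,0]
    - [0,0,0]
  slide:
    - [1.5,0.2,1]
    - [1.5,0.2,1]
    - [1.5,0.2,1]
    - [1.5,0.2,1]
    - [1,0.2,0.5]
    - [0.5,0.1,0]
    - [0,0,0]
    - [0,0,0]
  hand: [1,1,1,1,1,1,1,1]

```text
clock: 12.35
tcp_pos: [0.499, -0.1528, 0.3971]
orientation: [[-0.005, -0.986, -0.165], [-0.002, -0.165, 0.986], [-1.0, 0.005, -0.002]]
contact_force: [-0.8, -0.8, 0.2]
grip_width: -0.0003
```

```bash
python3 - <<'E'
from h import *
o=get_obs();im,d=camera("wrist");P=pts("wrist",d,o);print(o["contact_force"],o["clock"])
e=np.array([.986,.165]);X=(P[...,:2]-[.564,-.1406])@e;Y=(P[...,:2]-[.564,-.1406])@[-.165,.986]
for x,y in [(-.143,0),(-.139,0),(-.125,0),(-.115,0),(-.08,-.05),(-.08,.05),(-.065,-.05),(-.065,.05)]:
    m=(abs(X-x)<.003)&(abs(Y-y)<.01)&(d>0);print(x,y,m.sum(),np.median(P[m][:,2]).round(4))
s,_=camera("top")
cv2.imwrite("pics/s5.png",np.hstack([im[...,::-1][::1,::1][:,:],s[100:292,100:388,::-1].repeat(2,0)[:, :288]]))
E
```

```text
[-0.77825231 -0.75499122  0.24668016] 12.35
-0.143 0 153 0.0583
-0.139 0 153 0.0584
-0.125 0 152 0.0582
-0.115 0 151 0.0581
-0.08 -0.05 2856 0.2991
-0.08 0.05 1987 0.3001
-0.065 -0.05 160 0.1027
-0.065 0.05 161 0.1026
```

View pics/s5.png

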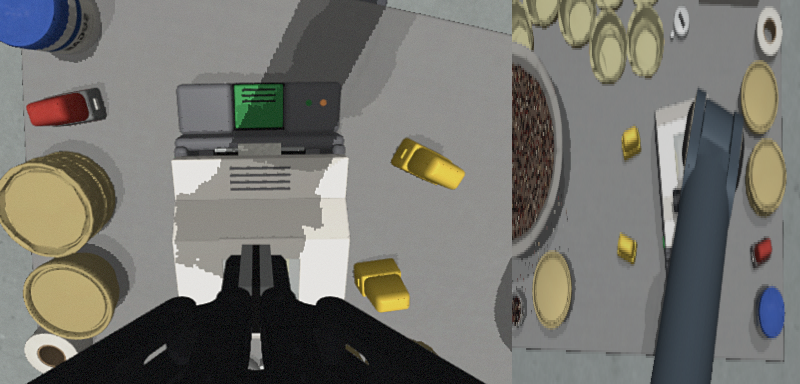

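The paddle is back up, level at 58 mm along its length. The lip is at 102.6 mm, and the tins and stamp are in place.

```bash
python3 -c "
from workcell import sign_off
print(sign_off())"
```

```text
the job is handed in; nothing more can be done
None
```

The cover is shut and held by its catches, and the feed paddle has been pressed to its stop and has sprung back up. The job was handed in at about 12.4 s.

- **Cover:** I swung it down along its arc with the closed fingertips on the lip, then pressed the lip to its hard stop with at least 16 N. After I let go, the lip measured level at about 102.6 mm on both sides; fully shut is 102 mm.
- **Paddle:** I pushed it down until the force climbed from 5 N to about 21 N with almost no further travel, so I took that as the stop. I judged this from force and fingertip height, since no camera measured the paddle's angle while it was pressed. After release its top face was level again at about 58 mm.
- **Other items:** In the last pictures both tins and the red date stamp stand where they were; I checked this by eye. The gripper was clear of everything, with about 1 N of residual force reading.

No check failed. The printer's turn on the table came out between 7.4° and 11° in different measurements, and I used 9.5°. The contacts landed where that predicted.

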